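Dispense one specimen disc and nudge it into the staging lane

ROBOT

A 7-joint arm with a two-finger parallel gripper is mounted at the origin on the work surface. World frame = base frame: x ahead of the robot, y to its left, z up, the work surface at z = 0. Lengths are in m, angles in degrees, forces in N, time in s.
With the tool pointing down it reaches from about 0.425 to 0.875 m from the base axis. Payload 4.7 kg.
Tool frame: the origin (TCP) lies where the fingers leave the gripper's body, on its centre line; the fingertips stand 70 mm ahead of it and the grasp point (between the pads) lies 51 mm ahead of it (env.tip_reach is the distance from the TCP to the fingertips, in m); z points along the fingers, x is the direction in which the jaws open and shut, and the axes are right-handed (so a half turn about z gives the same grasp; the last joint's range is limited). The gripper opens to 87 mm and grips with 3 to 60 N. Pads are 19 mm wide; open, the fingers measure 117 mm over their backs; the gripper's body (75 mm by 190 mm) begins 51 mm behind the grasp point.
Start: joints at [74.834, 18.392, -4.016, 83.108, 1.295, 78.541, -3.26], TCP at [0.179, -0.625, 0.292] pointing down, gripper open.
Joint ranges: [-163.93, 163.93], [-17.29, 119.83], [-79.2, 71.16], [3.27, 140.29], [-89.18, 269.18], [5.43, 117.66], [-154.24, 154.24]. Speed limits (degrees/s): [147.25, 147.25, 180, 180, 180, 180, 180].

INTERFACE

Orientations are given as [roll, pitch, yaw] about the fixed x, y, z axes, in that order (R = Rz(yaw) Ry(pitch) Rx(roll)).
In Python, from cell import env, optics, order gives the robot as it stands.
- The arm moves only by the shell command python3 -m creep 'ROWS' [FORCE]. ROWS is JSON, a list of rows, each a list of 7 numbers: the shift along the tool's x, y, z in cm, then the turn, a rotation vector about the tool's x, y, z in rad, then the opening, from 0 (shut) to 1 (fully open). A call has 1 to 20 rows; each row shifts and turns the pose as measured when the row begins, along the tool's axes as they then stand; what a row does not reach is not made up. A row lasts 1/10 s, in which the tool goes at most 50 mm and 8.59 degrees, less where a joint would pass 70% of its speed; a pose out of reach is approached as far as the arm can. A call with a gripper value outside its range is refused whole. The fingers move at their own pace and stop on an object; FORCE is the grip in N (left out, the last holds). Time passes only in rows, so rows that do not move let the fingers close. It gives the time, the measured TCP pose, the force and the opening at its end, in the units of the state.
- env.get_obs(): the state, without advancing time (a new reading comes with each control period).
- optics.read_camera(name): name is "side" or "top"; returns a dict with "frame" (420x560x3 uint8, blue, green, red), "z_map" (420x560 float32, m along the optical axis (not along the pixel's ray), 0 where there is no reading), "fx", "fy", "cx", "cy" (pixels), "distortion" ([k1, k2, p1, p2, k3] as OpenCV has them; the pictures are not rectified), "R" (3x3) and "t" (3): a world point X has camera coordinates R X + t. Camera axes: x right, y down, z forward; pixel columns grow to the right and rows downward; lengths in m; the calibration is good to about 2 mm. A picture is of the moment at which its call begins.
- order.sign_off(): hands the job in, once; it reports no verdict.
The state is a dict: "time_s": time; "qpos": joint angles; "joint_velocities": joint speeds; "effort": joint torques, N m; "tool_pos": TCP position; "tool_rot": TCP orientation; "force": force on the tool from outside, world axes, zero at the start; "wrist_torque": the same for the moment, N m; "grip_width": finger opening in m.
Only numpy, scipy, OpenCV 4.12 (cv2) and the standard library are available. Lean on these libraries where they do the work, as an engineer would, in place of code of your own. Each camera call takes 0.05 s, during which the arm holds its last target. There are 200 camera calls.

TASK

Press the disc dispenser's plunger all the way down once and let it come back up, so that a single specimen disc slides out onto the bench. Then, with the fingertips, push that disc aside over the bench until it lies wholly between the two low rails of the staging lane, and leave it there. Do not lift or tip the disc, leave the other discs in the dispenser and do not disturb the glassware.

Things in the scene. Friction and masses are not known exactly. Their poses are not given: they have to be found in the camera images.
- dispenser: Bench dispenser, fixed to the bench: a grey housing 72 x 50 x 48 mm (x -90 to -18 mm) with, in front of it, a clear square magazine (outside 50 mm wide, x -18 to 22 mm, 55 mm high, open above) that holds three cream discs in a stack; steel foot flanges 6 mm high reach y = +-38 mm (x -90 to 18 mm). Its origin lies on the bench under the magazine's axis; its x axis points out of the outlet (the slot under the front wall), z up. It takes a different place and yaw each time.
- plunger_top (a point): Centre of the top of the plunger's black round cap, 36 mm across and 8 mm thick, on a steel stem. With the plunger up it stands 88 mm above the bench at x = -58 mm in the dispenser's frame; the cap moves straight down by 25 mm when pressed.
- plunger (a joint): Plunger travel in m: 0 up, 0.025 fully down at its stop. A spring brings it back; it takes about 4 to 6 N to start and up to about 10 N to reach the stop, and is damped (20 N s/m). Through a linkage it drives a steel pusher 2.48 times as far (62 mm at full press), which shoves the lowest disc out; as the plunger comes up the next disc drops into its place, so a second press would eject a second disc.
- outlet (a point): Point on the bench 60 mm in front of the magazine's axis (dispenser x = 60 mm), where the ejected disc's centre comes to lie, or up to a few cm farther out after a quick press.
- disc1: The lowest disc in the magazine, the one that is ejected: cream, 34 mm across, 12 mm thick, about 18 to 35 g, lying flat; origin at the centre of its underside, on the bench. It slides on the bench and does not roll while flat.
- disc2: Second disc from below in the magazine, like disc1; origin at the centre of its underside (12 mm up at the start; drops to the bench after the ejection). Must stay in the dispenser.
- disc3: Top disc, like disc1 (24 mm up at the start). Must stay in the dispenser.
- lane: Staging lane, fixed to the bench: two straight parallel aluminium rails 90 mm long, 6 mm thick and 8 mm high with 64 mm clear between them, over a grey sheet flush with the bench (no step); open at both ends. Origin on the bench at the middle of the lane; its y axis runs along the lane, x across it. It stands either to the left or to the right of the dispenser's outlet, about 130 to 165 mm to the side, one open end towards the outlet.
- weighing_bottle: Bystander: low glass jar with a steel lid, 48 mm across, 45 mm high, loose, standing on the side of the outlet where the lane is not; origin at the centre of its underside.
- flask: Bystander: amber volumetric flask, 80 mm across at the belly, 218 mm high with its stopper, loose, at the right of the bench; origin at the centre of its underside.
- reagent_bottle: Bystander: amber bottle with black cap, 66 mm across, 100 mm high, loose, at the left of the bench; origin at the centre of its underside.
Things that resemble listed ones, but are neither listed nor needed, are in the scene too. There is more than one size of the lane; the job needs the larger. Leave any blue look-alike of the dispenser alone.

How it is judged:
By the outcome, as a careful person would: the job done as asked, in the order asked, and still so for the second after the job is handed in, with the robot touching nothing.
It also fails if it takes over 54 s, if anything falls off the work surface, if the arm or the gripper's body presses on something with over 40 N, if the wrist force passes 120 N, or if a joint passes its speed limit or range.

## Working session

There is one attempt and no reset: what is moved stays moved. The work goes in short steps, Python scripts to look and compute and a shell command to move; the robot and the scene stay as the last step left them, time stands still between calls to the robot, and variables do not carry over. Pictures are saved under pics/ and viewed, on a budget of 10 in all, crops included, one or two more only if the job needs it, and the job is handed in when it is done.

```bash
ls; mkdir -p pics
cat > h.py <<'E'
import numpy as np, cv2
from cell import env, optics, order
def cam(n):
    c=optics.read_camera(n); c['K']=np.array([[c['fx'],0,c['cx']],[0,c['fy'],c['cy']],[0,0,1.]]); c['D']=np.array(c['distortion'],float)
    c['R']=np.array(c['R']);c['t']=np.array(c['t']);return c
def ray(c,uv,z):
    p=cv2.undistortPoints(np.array(uv,float).reshape(-1,1,2),c['K'],c['D']).reshape(-1,2)
    d=np.c_[p,np.ones(len(p))]@c['R']; o=-c['R'].T@c['t']
    return o+d*((z-o[2])/d[:,2])[:,None]
def proj(c,X): return cv2.projectPoints(np.array(X,float).reshape(-1,3),cv2.Rodrigues(c['R'])[0],c['t'],c['K'],c['D'])[0].reshape(-1,2)
def cloud(c):
    h,w=c['z_map'].shape; u,v=np.meshgrid(np.arange(w),np.arange(h))
    p=cv2.undistortPoints(np.stack([u,v],-1).reshape(-1,1,2).astype(float),c['K'],c['D']).reshape(-1,2)
    z=c['z_map'].reshape(-1,1); P=np.c_[p*z,z]; W=(P-c['t'])@c['R']; W[z[:,0]==0]=np.nan
    return W.reshape(h,w,3)
E
python3 - <<'E'
from h import *
for n in('top','side'):
    c=cam(n); cv2.imwrite(f'pics/{n}0.png',c['frame']); np.savez(f'{n}0.npz',**{k:v for k,v in c.items()})
    print(n,-c['R'].T@c['t'],c['R'][2])
o=env.get_obs();print({k:np.round(v,3) for k,v in o.items()})
E
```

```text
pics
top [ 3.82025465e-01 -8.31781560e-04  1.19284892e+00] [ 0.1442327  -0.00214897 -0.98954147]
side [0.22004663 0.80371812 0.68438952] [ 0.28322158 -0.77677464 -0.5625004 ]
{'time_s': np.float64(0.1), 'qpos': array([74.835, 18.434, -4.014, 83.165,  1.295, 78.543, -3.259]), 'joint_velocities': array([ 0.033, -0.077, -0.053, -0.241,  0.03 , -0.067, -0.123]), 'effort': array([-0.0000e+00, -4.9257e+01, -4.0600e-01, -3.1340e+01, -6.4000e-02,
        3.9000e-02,  0.0000e+00]), 'tool_pos': array([ 0.179, -0.625,  0.291]), 'tool_rot': array([ 1.79994e+02,  9.70000e-02, -7.40250e+01]), 'force': array([-0.288, -0.622, -0.528]), 'wrist_torque': array([ 0.003, -0.08 , -0.02 ]), 'grip_width': np.float64(0.087)}
```

View pics/top0.png

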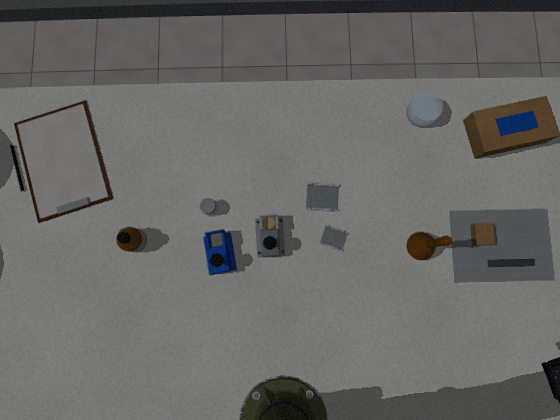

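View pics/side0.png

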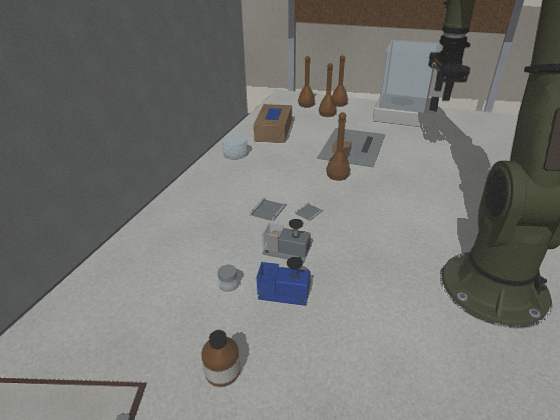

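Top view: the grey dispenser is at (270,236) with its cap at (269,243) and its outlet facing up the image. The large lane is at (322,197), a small decoy lane at (334,237), the weighing bottle at (208,206) and the blue decoy at (219,252). Next I'll measure these.

Run:
```python
from h import *
c=dict(np.load('top0.npz')); f=c['frame']; W=cloud(c)
g=cv2.cvtColor(f,cv2.COLOR_BGR2GRAY)
# cap
m=np.zeros_like(g); m[225:262,255:285]=1
k=((g<45)&(m>0)&(W[...,2]>0.07)).astype(np.uint8)
ys,xs=np.nonzero(k); uv=[xs.mean(),ys.mean()]
print('cap',uv,len(xs),ray(c,uv,.088),'z',np.nanmedian(W[ys,xs,2]))
# cream
hsv=cv2.cvtColor(f,cv2.COLOR_BGR2HSV)
s=f[205:240,250:290].astype(int); k=(s[...,2]-s[...,0]>25); ys,xs=np.nonzero(k); 
uv=[xs.mean()+250,ys.mean()+205]; print('cream',uv,len(xs),ray(c,uv,.036))
# housing top points by height
H=W[200:265,245:295]; k=(abs(H[...,2]-.048)<.006); P=H[k][:,:2].astype(np.float32)
print('housing',cv2.minAreaRect(P),len(P))
# lane: height rail
for r in [(175,220,295,350),(220,260,312,355)]:
    y0,y1,x0,x1=r; L=f[y0:y1,x0:x1].astype(int); sh=hsv[y0:y1,x0:x1]
    print(np.median(sh.reshape(-1,3),0), sh[(y1-y0)//2,(x1-x0)//2])
print('wb',ray(c,[208,206],.045),'small',ray(c,[334,237],0),'flask',ray(c,[421,246],.04))
o=f[170:270,190:360]; cv2.imwrite('pics/crop0.png',cv2.resize(o,None,fx=4.7,fy=4.7,interpolation=cv2.INTER_CUBIC))
```

```text
cap [np.float64(269.2116788321168), np.float64(242.5912408759124)] 137 [[0.46427867 0.02796217 0.088     ]] z 0.08721948382856942
cream [np.float64(269.0873786407767), np.float64(222.60194174757282)] 103 [[0.52234786 0.02868202 0.036     ]]
housing ((0.48780637979507446, 0.02931593544781208), (0.1130591556429863, 0.049643609672784805), 2.2541658878326416) 393
[ 45.   6. 119.] [96 17 77]
[ 45.   6. 118.] [86 25 82]
wb [[0.57008976 0.19300868 0.045     ]] small [[ 0.48242667 -0.15022416  0.        ]] flask [[ 0.44952632 -0.37845926  0.04      ]]
```

View pics/crop0.png

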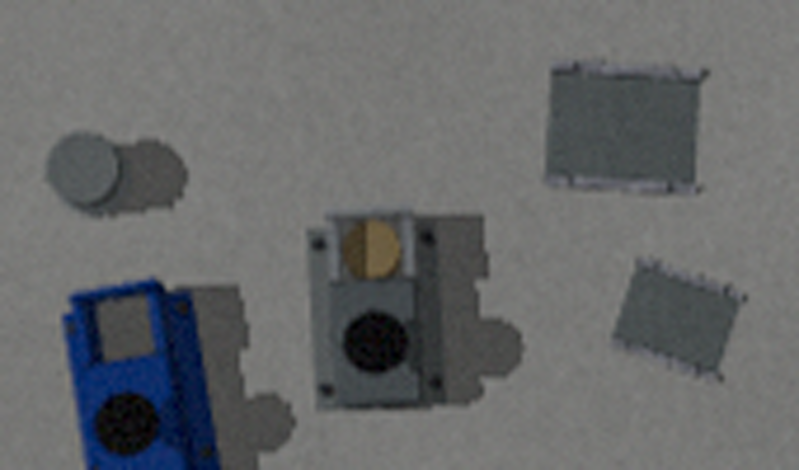

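```bash
python3 -m creep '[[-3,0,-3,0,0,0,0],[-3,0,-3,0,0,0,0],[-3,0,-3,0,0,0,0],[-3,-3,0,0,0,-0.06,0],[-2,-4.5,0,0,0,-0.1,0],[0,-5,0,0,0,-0.1,0],[0,-5,0,0,0,-0.1,0],[0,-5,0,0,0,-0.1,0],[0,-5,0,0,0,-0.1,0],[0,-5,0,0,0,-0.1,0],[0,-5,0,0,0,-0.1,0],[0,-5,0,0,0,-0.1,0]]'
python3 - <<'E'
from h import *
c=dict(np.load('top0.npz')); f=c['frame']; hsv=cv2.cvtColor(f,cv2.COLOR_BGR2HSV)
sub=hsv[170:225,295:352]; k=((sub[...,1]>11)&(sub[...,2]<100)).astype(np.uint8)
k=cv2.morphologyEx(k,cv2.MORPH_OPEN,np.ones((3,3),np.uint8))
n,l,s,ce=cv2.connectedComponentsWithStats(k); i=1+s[1:,4].argmax(); ys,xs=np.nonzero(l==i)
P=ray(c,np.c_[xs+295,ys+170],0)[:,:2]; r=cv2.minAreaRect(P.astype(np.float32)); print('lane sheet',r,len(xs)); print(cv2.boxPoints(r))
E
```

```text
time_s: 1.3
tool_pos: [0.4579, -0.2328, 0.3785]
tool_rot: [-179.7, 0.6, -24.0]
force: [0.1, -0.9, -1.3]
grip_width: 0.0027
lane sheet ((0.5981531739234924, -0.12105811387300491), (0.08808135241270065, 0.06716740876436234), 84.87277221679688) 683
[[ 0.560768   -0.16192128]
 [ 0.6276667  -0.16792387]
 [ 0.63553834 -0.08019495]
 [ 0.56863964 -0.07419236]]
```

```bash
python3 -m creep '[[-0.8,-4.3,0,0,0,-0.07,0],[-0.8,-4.3,0,0,0,-0.07,0],[-0.8,-4.3,1,0,0,-0.07,0],[-0.8,-4.3,2,0,0,-0.07,0],[-0.8,-4.3,2,0,0,-0.07,0],[-0.8,-4.3,2,0,0,-0.07,0],[0,0,3,0,0,0,0],[0,0,3,0,0,0,0],[0,0,2,0,0,0,0],[0,0,0,0,0,0,0]]'
```

```text
time_s: 2.3
tool_pos: [0.469, 0.0508, 0.2242]
tool_rot: [-179.4, 0.3, 2.4]
force: [0.1, 0.2, -0.2]
grip_width: 0.0005
```

```bash
python3 -m creep '[[-0.4,1.2,1,0,0,0,0],[0,1,1,0,0,0,0],[0,0,1.5,0,0,0,0],[0,0,1,0,0,0,0],[0,0,0,0,0,0,0],[0,0,0,0,0,0,0]]'
```

```text
time_s: 2.9
tool_pos: [0.4675, 0.023, 0.179]
tool_rot: [-179.5, 0.0, 2.1]
force: [0.5, 0.1, 1.2]
grip_width: 0.0005
```

Run:
```python
from h import *
c=cam('side'); print(proj(c,[[.4643,.028,.088]])); f=c['frame'][170:270,220:360]; cv2.imwrite('pics/s1.png',cv2.resize(f,None,fx=5,fy=5,interpolation=cv2.INTER_CUBIC))
print(env.get_obs()['tool_pos'],env.tip_reach)
```

```text
[[295.40486867 223.1998393 ]]
[0.46748137 0.02294675 0.17909625] 0.0697
```

View pics/s1.png

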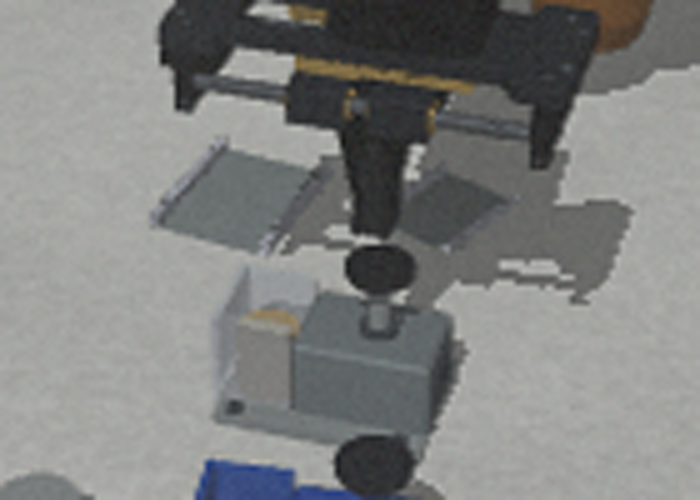

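```bash
python3 -m creep '[[-0.3,-0.5,1,0,0,0,0],[0,0,0.8,0,0,0,0],[0,0,0.8,0,0,0,0],[0,0,0.8,0,0,0,0],[0,0,0.6,0,0,0,0],[0,0,0.3,0,0,0,0]]'
```

```text
time_s: 3.55
tool_pos: [0.466, 0.0285, 0.1367]
tool_rot: [-179.8, -0.2, 2.2]
force: [-3.7, -0.5, 8.6]
grip_width: 0.0007
```

```bash
python3 -m creep '[[0,0,0.3,0,0,0,0],[0,0,0.3,0,0,0,0]]'
```

```text
time_s: 3.75
tool_pos: [0.4663, 0.0287, 0.1327]
tool_rot: [-179.9, -0.1, 2.2]
force: [-14.1, -1.1, 42.6]
grip_width: 0.0004
```

The force jumped to 42.6 N with the fingertips at 63 mm, so the plunger is on its stop. I'll let it rise.

```bash
python3 -m creep '[[0,0,-0.8,0,0,0,0],[0,0,-0.8,0,0,0,0],[0,0,-0.8,0,0,0,0],[0,0,-1,0,0,0,0],[0,0,-2,0,0,0,0],[0,-3,-2,0,0,0,0],[0,-4,-1,0,0,0,0],[0,-4,0,0,0,0,0],[0,0,0,0,0,0,0]]'
python3 - <<'E'
from h import *
c=cam('side'); f=c['frame'][170:270,220:360]; cv2.imwrite('pics/s2.png',cv2.resize(f,None,fx=5,fy=5,interpolation=cv2.INTER_CUBIC))
for n in('side','top'):
    c=cam(n); f=c['frame'].astype(int); k=((f[...,2]-f[...,0]>22)).astype(np.uint8)
    N,l,s,ce=cv2.connectedComponentsWithStats(k)
    for i in range(1,N):
        if s[i,4]>12:
            X=ray(c,ce[i],.012)[0]
            if .4<X[0]<.75 and abs(X[1])<.25: print(n,ce[i],s[i],X)
E
```

```text
time_s: 4.65
tool_pos: [0.4619, 0.1417, 0.2215]
tool_rot: [-179.8, -0.1, 2.0]
force: [0.9, -0.1, -0.5]
grip_width: 0.0005
side [279.56410256 195.4017094 ] [261 191  41   9 117] [ 0.58428511 -0.1900087   0.012     ]
side [251.43362832 239.87610619] [246 235  12  11 113] [0.58053758 0.03572915 0.012     ]
top [267.58035714 202.24107143] [262 197  12  12 112] [0.58245562 0.03247413 0.012     ]
top [268.74545455 223.31818182] [263 218  12  11 110] [0.52328502 0.0302755  0.012     ]
```

View pics/s2.png

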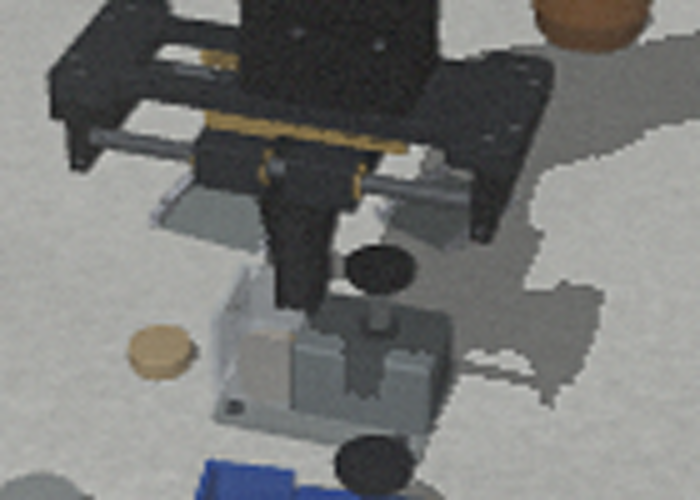

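Side view: the disc is out at about (0.582, 0.033), the plunger is back up and the other discs are still in the magazine. Next I'll move the fingers behind the disc, on its +y side, tilting the tool 6° so the wide body clears the cap.

```bash
python3 -m creep '[[3.5,1.5,0,0,0,0,0.23],[3.5,2,0,0,0,0,0.23],[3,2,0,0,0,0.03,0.23],[2,0.5,0,0,-0.1,0,0.23],[0,0,2,0,0,0,0.23],[0,0,2,0,0,0,0.23],[0,0,0,0,0,0,0.23]]'
```

```text
time_s: 5.5
tool_pos: [0.5842, 0.0593, 0.1729]
tool_rot: [179.5, 6.5, -1.4]
force: [-0.5, -0.5, -0.4]
grip_width: 0.02
```

```bash
python3 -m creep '[[0.8,-2.0,0,0,0,0,0.23],[0.8,-0.8,1,0,0,0,0.23],[0,0,2,0,0,0,0.23],[0,0,2,0,0,0,0.23],[0,0,1.5,0,0,0,0.23],[0,0,0,0,0,0,0.23],[0,0,0,0,0,0,0.23]]'
```

```text
time_s: 6.2
tool_pos: [0.5952, 0.0795, 0.1047]
tool_rot: [179.2, 6.4, -1.9]
force: [1.3, -0.0, 0.2]
grip_width: 0.0201
```

```bash
python3 -m creep '[[0,-0.2,1.5,0,0,0,0.23],[0,0,1,0,0,0,0.23],[0,0,0.3,0,0,0,0.23],[0,0,0,0,0,0,0.23]]'
python3 - <<'E'
from h import *
c=cam('side'); f=c['frame'][170:270,220:360]; cv2.imwrite('pics/s3.png',cv2.resize(f,None,fx=5,fy=5,interpolation=cv2.INTER_CUBIC))
o=env.get_obs();print(o['tool_pos'],o['force'])
E
```

```text
time_s: 6.6
tool_pos: [0.5931, 0.0811, 0.0764]
tool_rot: [179.2, 6.2, -1.9]
force: [-0.6, 0.1, 0.3]
grip_width: 0.0202
[0.59320426 0.08111712 0.07665061] [-0.36171702 -0.77784624 -0.54347039]
```

View pics/s3.png

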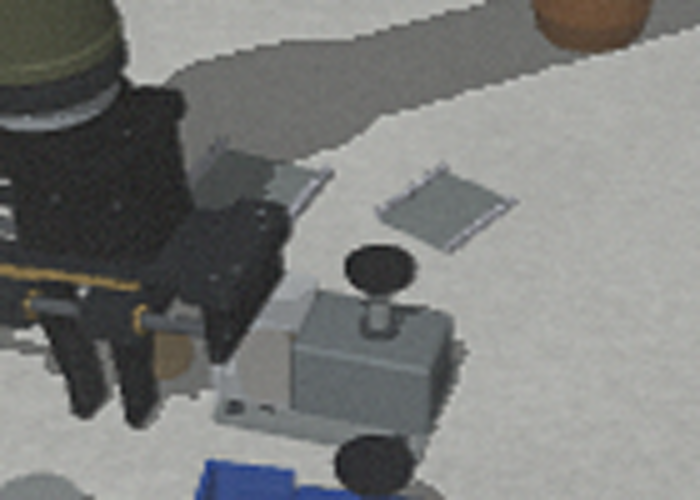

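```bash
python3 -m creep '[[-0.2,0.6,0.2,0,0,0,0.23],[0,1,0,0,0,0,0.23],[0,0.8,0,0,0,0,0.23],[0,0.8,0,0,0,0,0.23],[0.1,1,0,0,0,0,0.23],[0.1,1,0,0,0,0,0.23],[0.1,1,0,0,0,0,0.23],[0.1,1,0,0,0,0,0.23],[0.1,0.5,0,0,0,0,0.23],[0,0,0,0,0,0,0.23]]'
python3 - <<'E'
from h import *
for n in('side','top'):
    c=cam(n); f=c['frame'].astype(int); k=((f[...,2]-f[...,0]>22)).astype(np.uint8)
    N,l,s,ce=cv2.connectedComponentsWithStats(k)
    for i in range(1,N):
        if s[i,4]>5:
            X=ray(c,ce[i],.012)[0]
            if .45<X[0]<.75 and abs(X[1])<.2: print(n,ce[i],s[i],X)
c=cam('side'); f=c['frame'][170:270,220:360]; cv2.imwrite('pics/s4.png',cv2.resize(f,None,fx=5,fy=5,interpolation=cv2.INTER_CUBIC))
E
```

```text
time_s: 7.65
tool_pos: [0.5946, -0.0053, 0.0767]
tool_rot: [179.1, 6.1, -2.2]
force: [-0.1, -0.7, -0.3]
grip_width: 0.0199
side [244.265625 205.140625] [231 203  30   5  64] [ 0.66368683 -0.10685081  0.012     ]
side [260.71428571 213.        ] [260 211   3   5   7] [ 0.60334878 -0.08525181  0.012     ]
side [254.95238095 227.61904762] [254 224   3   8  21] [ 0.59225882 -0.01614895  0.012     ]
top [267.8974359  226.12820513] [263 221  12   8  39] [0.51551984 0.03275721 0.012     ]
```

View pics/s4.png

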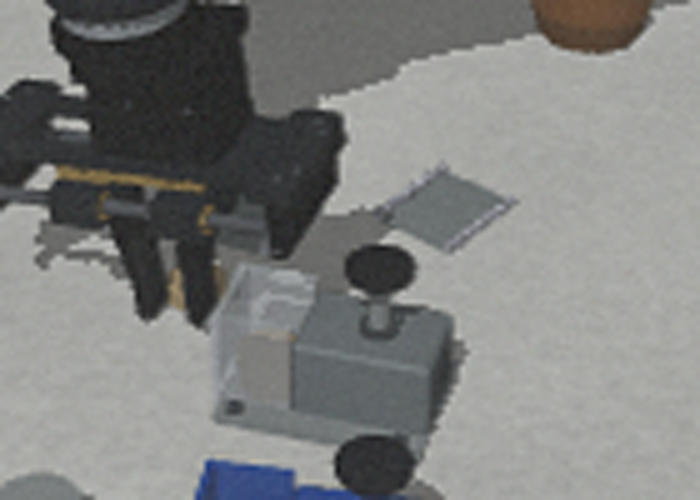

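```bash
python3 -m creep '[[0.15,0.8,0,0,0,0,0.23],[0.2,1,0,0,0,0,0.23],[0.2,1,0,0,0,0,0.23],[0.2,1,0,0,0,0,0.23],[0.2,1,0,0,0,0,0.23],[0.2,1,0,0,0,0,0.23],[0.2,1,0,0,0,0,0.23],[0,0,0,0,0,0,0.23]]'
python3 - <<'E'
from h import *
c=cam('side'); f=c['frame'][170:270,220:360]; cv2.imwrite('pics/s5.png',cv2.resize(f,None,fx=5,fy=5,interpolation=cv2.INTER_CUBIC))
E
```

```text
time_s: 8.6
tool_pos: [0.6067, -0.0779, 0.0762]
tool_rot: [179.2, 6.1, -2.0]
force: [0.8, 0.3, 0.9]
grip_width: 0.02
```

View pics/s5.png

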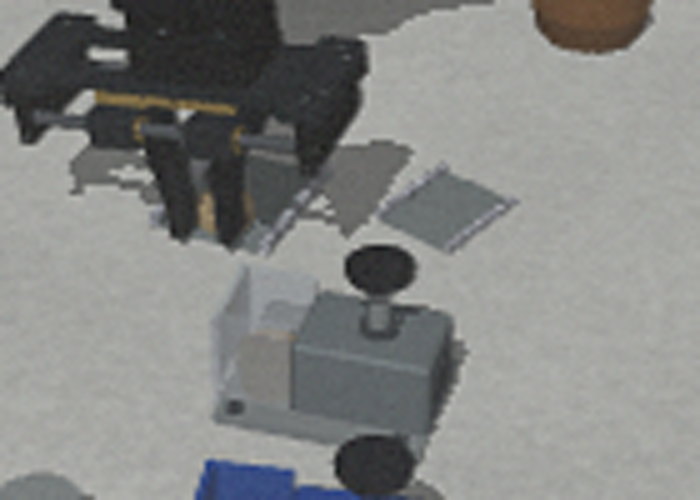

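The disc is seated between the fingertips at the lane's mouth, centred. One last short push, then back off and lift away.

```bash
python3 -m creep '[[0,0.8,0,0,0,0,0.23],[0,0.6,0,0,0,0,0.23],[0,0.4,0,0,0,0,0.23],[0,0,0,0,0,0,0.23],[0,-1.2,0,0,0,0,0.23],[0,-1.5,-1,0,0,0,0.23],[0,0,-3,0,0,0,0.23],[0,0,-4,0,0,0,0.23],[-2,-3,-3,0,0,0,0.23],[-3,-4,-2,0,0,0,0.23],[-3,-5,0,0,0,0,0.23],[-3,-5,0,0,0,0,0.23],[0,-4,0,0,0,0,0.23],[0,0,0,0,0,0,0.23]]'
python3 - <<'E'
from h import *
for n in('side','top'):
    c=cam(n); f=c['frame'].astype(int); k=((f[...,2]-f[...,0]>18)).astype(np.uint8)
    N,l,s,ce=cv2.connectedComponentsWithStats(k)
    for i in range(1,N):
        if s[i,4]>5:
            X=ray(c,ce[i],.012)[0]
            if .45<X[0]<.75 and abs(X[1])<.2: print(n,ce[i],s[i],X)
    y0,x0=(160,190) if n=='top' else (170,210)
    cv2.imwrite(f'pics/{n}6.png',cv2.resize(c['frame'][y0:y0+110,x0:x0+170],None,fx=4.7,fy=4.7,interpolation=cv2.INTER_CUBIC))
E
cd pics; python3 -c "
import cv2,numpy as np
a=cv2.resize(cv2.imread('top6.png'),(460,298));b=cv2.resize(cv2.imread('side6.png'),(460,298));cv2.imwrite('both6.png',np.vstack([a,b]))"
```

```text
time_s: 10.05
tool_pos: [0.5218, 0.1528, 0.2242]
tool_rot: [179.7, 5.7, -0.9]
force: [0.4, 0.0, 0.5]
grip_width: 0.0203
side [242.36206897 191.65517241] [225 189  39   6 116] [ 0.69928634 -0.17315184  0.012     ]
side [236.3125 198.8125] [235 195   4   8  16] [ 0.69989322 -0.13029814  0.012     ]
side [267.28395062 207.40740741] [262 198  11  16  81] [ 0.59596313 -0.11768311  0.012     ]
top [320.7079646  195.84070796] [315 190  12  12 113] [ 0.5973363  -0.11614156  0.012     ]
top [268.63157895 223.40350877] [263 218  12  12 114] [0.52305433 0.03059462 0.012     ]
top [219.83333333 241.16666667] [218 240   4   3   6] [0.476766   0.16573214 0.012     ]
top [222.81818182 245.90909091] [220 244   6   6  11] [0.46354849 0.15754811 0.012     ]
top [227.5 247.4] [226 245   4   7  10] [0.45918463 0.14469324 0.012     ]
```

View pics/both6.png

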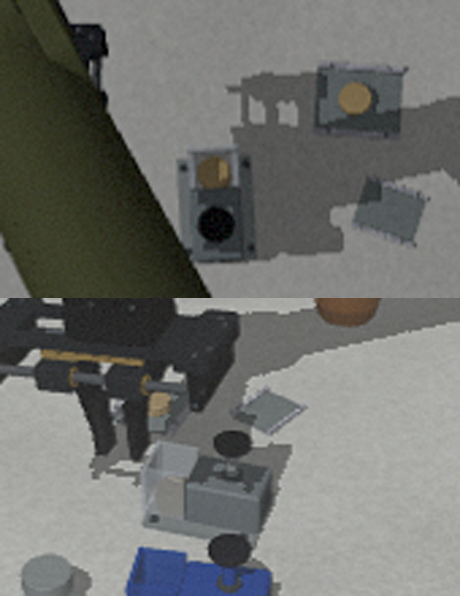

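Both views show the disc flat in the middle of the large lane, about 5 mm from its centre, and the robot clear of everything. The plunger is up, the other discs are in the magazine, and the jar hasn't moved.

```bash
python3 -c "
from cell import order
print(order.sign_off())"
```

```text
the job is handed in; nothing more can be done
None
```

I pressed the plunger once to its stop and let it come back up, which pushed out a single disc. I then pushed that disc over the bench with the fingertips, straight into the larger lane, and backed the arm away. The job was handed in at about 10 s on the robot's clock, well under the 54 s limit.

- **Press:** the force jumped from about 9 N to 43 N with the fingertips 63 mm above the bench, which matches full travel. The 43 N was fingertip force on the plunger's stop, well under the 120 N wrist limit. It is above the 40 N limit for the arm and gripper body, but only the fingertips touched the cap.
- **Disc:** the top view puts it at (0.597, -0.116) and the lane's centre at (0.598, -0.121). That leaves about 15 mm to each rail and over 20 mm to each end. The side view agreed to within 2 mm, though the gripper may have hidden part of the disc there.
- **Rest of the scene:** in the last pictures the plunger is up, the other discs are still in the magazine, and the robot touches nothing. The weighing bottle looked in place by eye. I did not re-measure the flask or the reagent bottle, but the arm went near neither while low; it passed the flask with the fingertips well above it.

No check failed.

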